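Hang the keyhole scoop ledge on the packing board's sprung screw

ROBOT

A 6-joint arm with a two-finger parallel gripper is mounted at the origin on the work surface. World frame = base frame: x ahead of the robot, y to its left, z up, the work surface at z = 0. Lengths are in m, angles in rad, forces in N, time in s.
With the tool pointing down it reaches from about 0.325 to 0.775 m from the base axis. Payload 5.5 kg.
Tool frame: the origin (TCP) lies midway between the tips of the shut fingers; the grasp point (between the pads) lies 19 mm behind it (ctrl.tcp_to_grasp is the distance from the TCP to the grasp point, in m); z points along the fingers, y is the direction in which the jaws open and shut (so a half turn about z gives the same grasp; the last joint's range is limited). The gripper opens to 85 mm and grips with 20 to 120 N. Pads are 22 mm wide; open, the fingers measure 114 mm over their backs; the gripper's body (76 mm by 85 mm) begins 54 mm behind the grasp point. The pads swing forward as they close: fully open they stand 13 mm farther back than shut.
Start: joints at [-1.373, 0.091, 1.231, -0, 1.82, -0.057], TCP at [0.151, -0.581, 0.231] pointing down, gripper open.
Joint ranges: [-2.87, 2.87], [-0.86, 2.18], [0.17, 2.46], [-1.51, 4.65], [0.06, 2.69], [-2.65, 2.65]. Speed limits (rad/s): [2.57, 2.57, 3.01, 3.14, 3.14, 3.14].

INTERFACE

Orientations are given as a rotation vector (axis times angle).
In Python, from station import ctrl gives the robot as it stands.
- The arm moves only by the tool servo_tool, never from a script. Its argument "commands" is a list of rows, each a list of 3 entries, a list of its own where there are three numbers: the turn, a rotation vector about the tool's x, y, z in degrees, then the shift along the tool's x, y, z in m, then the gripper command: -1 is fully open, 1 is shut, values between are in proportion. In form: [[[wx, wy, wz], [dx, dy, dz], claw], ...]. A call has 1 to 5 rows; each row is the pose to reach, as a shift and turn from the pose measured when the call began, along the tool's axes at that moment; what a row does not reach only later rows make up. A row lasts 1/10 s, in which the tool goes at most 50 mm and 8.59 degrees, less where a joint would pass 70% of its speed; a pose out of reach is approached as far as the arm can. A call with a gripper value outside its range is refused whole. The fingers move at their own pace and stop on an object; "newtons" is the grip in N (left out, the last holds). Time passes only in rows, so rows that repeat a pose let the fingers close. It gives the time, the measured TCP pose, the force and the opening at its end, in the units of the state.
- ctrl.get_obs(): the state, without advancing time (a new reading comes with each control period).
- ctrl.capture(name): name is "side" or "top" or "wrist"; returns a dict with "pixels" (420x560x3 uint8, blue, green, red), "fov_y" (degrees; the focal length in pixels is half the picture's height over the tangent of half this angle, whatever the lens; pixels are square), "cx", "cy" (the principal point, pixels), "R" (3x3) and "t" (3): a world point X has camera coordinates R X + t. Camera axes: x right, y down, z forward; pixel columns grow to the right and rows downward; lengths in m; the calibration is good to about 2 mm. A picture is of the moment at which its call begins. There is no depth.
- ctrl.sign_off(): hands the job in, once; it reports no verdict.
The state is a dict: "time_s": time; "joint_positions": joint angles; "joint_vel": joint speeds; "tau": joint torques, N m; "tool_pos": TCP position; "orientation": TCP orientation; "force": force on the tool from outside, world axes, zero at the start; "wrist_torque": the same for the moment, N m; "grip_width": finger opening in m.
Only numpy, scipy, OpenCV 4.12 (cv2) and the standard library are available. Lean on these libraries where they do the work, as an engineer would, in place of code of your own. Each camera call takes 0.05 s, during which the arm holds its last target. There are 200 camera calls.

TASK

Hang the metal scoop ledge on the screw of the upright board: find the screw head with the round part of the ledge's keyhole so that the back plate goes flat on the board, then slide the ledge gently down until the screw is fully home at the end of the narrow slot, and let go. Do not force it, and leave the bowl, the jar and the paper roll where they are.

Things in the scene. Friction and masses are not known exactly. Their poses are not given: they have to be found in the camera images.
- holder: Loose aluminium scoop ledge, 0.2 to 0.33 kg, upright on the table at the start. Origin: middle of the bottom edge of its back face; x to its front, z up. Back plate 90 wide (y), 130 high, 4 thick (x 0 to 4 mm). A shelf 60 deep, 4 thick runs forward from its bottom edge, with a front lip 16 high. Keyhole through the plate: see the points hole and seat.
- hole (a point): Centre of the ledge's round hole, 20 mm in diameter, on the back face (holder frame 0, 0, 50 mm); axes as the holder's. A slot 10 wide runs up from the hole to z 80 mm. The screw in the board: shank 8 mm in diameter; head 16 mm in diameter and 5 thick, its underside 6 mm off the board at rest, so the 4 mm plate slides under it if within 2 mm of the board.
- seat (a point): Point on the ledge's back face (holder frame 0, 0, 76 mm) that lies on the screw's axis when the shank is at the slot's end. Beside the slot the plate's front ramps from 4 to 8 mm thick over z 62 to 72 mm: it wedges the head out against a spring (3 N to start, 1.5 N more per mm), so the last 15 mm of the 26 mm slide need about 5 to 12 N of downward push, more than the weight.
- tab (a point): Middle of the ledge's vertical grip tab (holder frame 26, 0, 108 mm), to be pinched from above across y: 12 mm thick (y), standing forward from the plate's upper middle, x 4 to 44, z 92 to 124 mm.
- board: Fixed white upright board on the table, 260 wide (y), 200 high, 18 thick. Origin: bottom middle of its front face; x points out of the front face (the side away from the robot, where the screw is), z up. Two feet lie behind it. The ledge pressing on the board or on the screw with over 30 N counts as forcing; 15 N down is enough to seat it.
- screw: Flush metal strip, 56 wide, 26 high, in the board's front, 120 to 140 mm above the table, with a level slot where a steel screw is clamped. Origin: the middle of this slot in the plane of the front face; x out of the board, z up. The screw's axis is parallel to x at this height (z 0), but up to 10 mm to either side (y): this pose does not show where, so feel or look for it. 12 N sideways drags it.
- bowl: Loose small steel bowl, 170 in diameter, 65 high; not part of the job. Origin: centre of its underside.
- jar: Loose glass jar with a steel cap, 72 in diameter, 100 high; not part of the job. Origin: centre of its underside.
- roll: Loose standing paper roll, 110 in diameter, 210 high; not part of the job. Origin: centre of its underside.
There are look-alikes about, which are no part of the job. Leave any pink look-alike of the holder alone.

How it is judged:
By the outcome, as a careful person would: the job done as asked, in the order asked, and still so for the second after the job is handed in, with the robot touching nothing.
It also fails if it takes over 72 s, if anything falls off the work surface, if the arm or the gripper's body presses on something with over 40 N, if the wrist force passes 120 N, or if a joint passes its speed limit or range.

## Working session

There is one attempt and no reset: what is moved stays moved. The work goes in short steps, Python scripts to look and compute and a tool call to move; the robot and the scene stay as the last step left them, time stands still between calls to the robot, and variables do not carry over. Pictures are saved under pics/ and viewed, about 8 in all and at most 12, crops included, and the job is handed in when it is done.

Besides the shell and the picture viewer there is one more tool, called after "Emit:" as name([rows], argument=value, ...), one row to a line, values as JSON. servo_tool: Moves the arm, as the interface text tells. Its arguments: {"type":"object","properties":{"commands":{"type":"array","items":{"type":"array"}},"newtons":{"type":"number"}},"required":["commands"]}

```bash
mkdir -p pics
cat > h.py <<'E'
import numpy as np, cv2
from scipy.spatial.transform import Rotation as Ro
from station import ctrl
def snap(n,f):
    d=ctrl.capture(n); cv2.imwrite('pics/'+f+'.png',d['pixels'])
    np.savez('pics/'+f+'.npz',**{k:np.array(v) for k,v in d.items()}); return d
def load(f): return dict(np.load('pics/'+f+'.npz'))
def foc(d): return d['pixels'].shape[0]/2/np.tan(np.radians(float(d['fov_y']))/2)
def ray(d,u,v):
    c=np.array([(u-d['cx'])/foc(d),(v-d['cy'])/foc(d),1.]); R=np.array(d['R'])
    return -R.T@np.array(d['t']), R.T@c
def onz(d,u,v,z):
    o,r=ray(d,u,v); return o+r*(z-o[2])/r[2]
def proj(d,X):
    c=np.array(d['R'])@np.array(X)+np.array(d['t']); return c[:2]/c[2]*foc(d)+[float(d['cx']),float(d['cy'])]
def tri(a,pa,b,pb):
    o1,r1=ray(a,*pa);o2,r2=ray(b,*pb)
    s=np.linalg.lstsq(np.c_[r1,-r2],o2-o1,rcond=None)[0]
    p,q=o1+s[0]*r1,o2+s[1]*r2; return (p+q)/2,np.linalg.norm(p-q)
E
python3 - <<'E'
from h import *
a=snap('side','s0');b=snap('top','t0')
for d in(a,b): print(foc(d),d['cx'],d['cy'],-np.array(d['R']).T@np.array(d['t']),np.round(d['R'],3).tolist())
print(ctrl.get_obs())
E
```

```text
408.4513738755089 284.9967193056777 202.97245755946042 [ 0.48663819 -0.64721969  0.76505997] [[0.994, -0.113, -0.016], [-0.086, -0.654, -0.752], [0.074, 0.748, -0.659]]
392.9195538363761 272.7861147207196 204.3419586873994 [0.42350521 0.10728136 1.08011104] [[-0.008, -1.0, 0.01], [-0.987, 0.006, -0.16], [0.159, -0.011, -0.987]]
{'time_s': 0.1, 'joint_positions': array([-1.37268800e+00,  9.18228333e-02,  1.23180803e+00,  2.99915178e-05,
        1.81979844e+00, -5.67117006e-02]), 'joint_vel': array([-0.00136725, -0.00256334, -0.00385983, -0.00044306,  0.00030826,
        0.00056408]), 'tau': array([ 2.41529386e-03, -4.60216427e+01, -4.19219255e+01, -4.28124838e-05,
        1.06043954e-02,  2.51963093e-05]), 'tool_pos': array([ 0.15119234, -0.58036839,  0.2302164 ]), 'orientation': array([-3.11430718e+00, -3.98966699e-01,  1.58148518e-04]), 'force': array([ 0.40494813, -0.30880012, -0.79754896]), 'wrist_torque': array([-0.05299578, -0.00943292, -0.05448288]), 'grip_width': 0.08563775978965897}
```

View pics/s0.png

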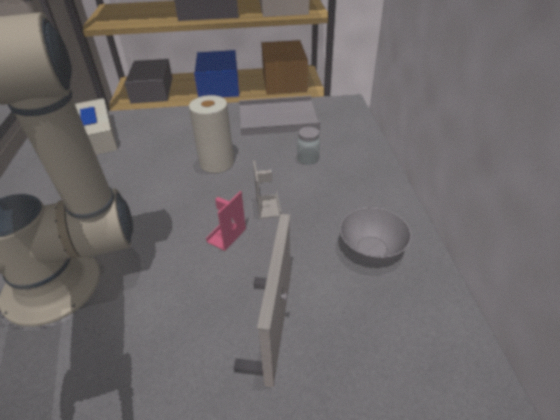

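View pics/t0.png

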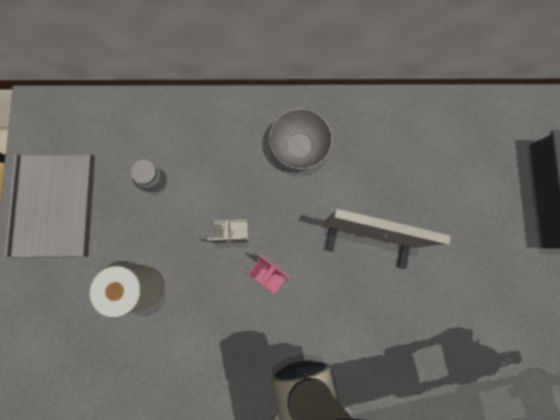

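The grey ledge candidate is at side (265,190) and top (230,231). The pink look-alike is at side (228,222) and top (268,275). The grey one fits because it is bare aluminium, and pink is to be left alone. I'll confirm in an enlarged crop.

Run:
```python
from h import *
a=load('s0');b=load('t0')
c1=cv2.resize(a['pixels'][150:230,235:300],None,fx=6,fy=6,interpolation=cv2.INTER_CUBIC)
c2=cv2.resize(b['pixels'][205:255,195:260],None,fx=6,fy=6,interpolation=cv2.INTER_CUBIC)
c3=cv2.resize(b['pixels'][195:275,320:460],None,fx=3,fy=3,interpolation=cv2.INTER_CUBIC)
im=np.zeros((600,800,3),np.uint8); im[:480,:390]=c1; im[:300,400:790]=c2; im[310:550,380:800]=c3
cv2.imwrite('pics/crop1.png',im)
```

```text
(no output)
```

View pics/crop1.png

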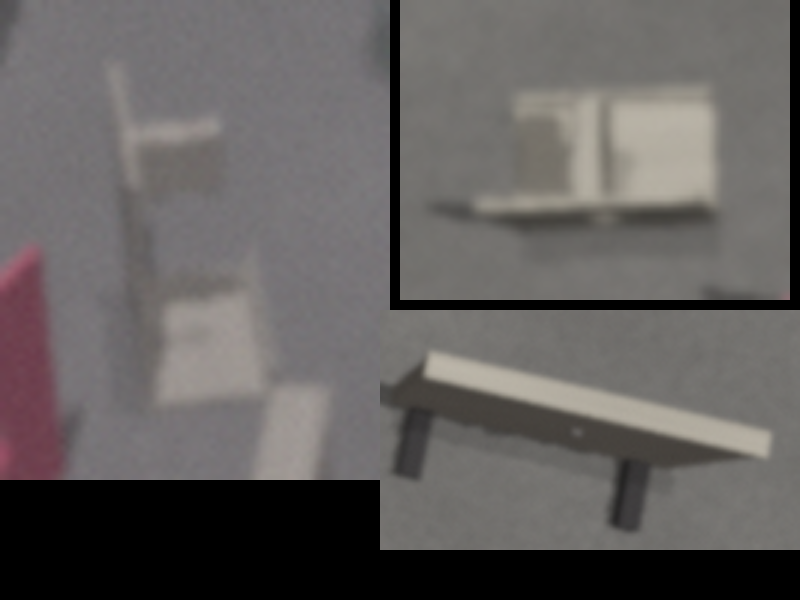

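The crop confirms it. The grey ledge stands with its plate toward the robot, with the tab and shelf toward +x, so its front is about +x. The board's top front edge runs from (336,210) to (450,237) in the top view.

```bash
cat >> h.py <<'E'
def goal(p,yaw,tilt=0,o=None):
    # tool down, tool y along yaw+90 (or flipped, smaller turn); returns tool-frame shift and turn
    o=o or ctrl.get_obs(); R0=Ro.from_rotvec(o['orientation'])
    best=None
    for f in(0,np.pi):
        T=Ro.from_euler('z',yaw+f)*Ro.from_euler('y',tilt)*Ro.from_euler('x',np.pi)
        w=(R0.inv()*T).as_rotvec(degrees=True)
        if best is None or np.linalg.norm(w)<np.linalg.norm(best): best=w
    print('turn',np.round(best,2),'shift',np.round(R0.inv().apply(np.array(p)-o['tool_pos']),4))
E
python3 - <<'E'
from h import *
a=load('s0');b=load('t0')
L=onz(b,207.5,239.2,.13);R=onz(b,247.5,239.7,.13); print('plate',L,R)
F=onz(b,336,210,.2);G=onz(b,450,236.7,.2); print('board',F,G,np.linalg.norm(F-G)); n=np.array([-(F-G)[1],(F-G)[0],0]); 
yw=np.arctan2((F-G)[1],(F-G)[0])-np.pi/2; print('board yaw deg',np.degrees(yw))
m=(F+G)/2
for z in(.12,.13,.14): print(proj(a,[m[0],m[1],z]),proj(a,[m[0]+.011*np.cos(yw),m[1]+.011*np.sin(yw),z]))
print(Ro.from_rotvec(ctrl.get_obs()['orientation']).as_matrix().round(3))
c=(L+R)/2; print(proj(a,L),proj(a,R))
goal([c[0]+.0,c[1],.35],0)
E
```

```text
plate [0.49282897 0.25431645 0.13      ] [0.49093546 0.15794195 0.13      ]
board [ 0.55177975 -0.0461907   0.2       ] [ 0.48944738 -0.30106841  0.2       ] 0.2623889687699457
board yaw deg -13.74240608978433
[280.0404233  292.89978285] [285.73880405 293.44631184]
[279.9157285 289.7060225] [285.66244339 290.25242305]
[279.78889519 286.45748903] [285.58477116 287.00367621]
[[ 0.968  0.252 -0.   ]
 [ 0.252 -0.968  0.002]
 [ 0.    -0.002 -1.   ]]
[253.07684283 160.85309384] [254.40915681 183.14233909]
turn [-1.10e-01  1.00e-02  1.46e+01] shift [ 0.528  -0.6754 -0.1185]
```

Emit:
servo_tool([
  [[0,0,7],[0.03,-0.03,-0.06],-1],
  [[0,0,14.6],[0.06,-0.07,-0.11],-1],
  [[0,0,14.6],[0.09,-0.11,-0.12],-1],
  [[0,0,14.6],[0.12,-0.15,-0.12],-1],
  [[0,0,14.6],[0.15,-0.19,-0.12],-1],
])

```text
time_s: 0.6
tool_pos: [0.235, -0.3912, 0.3485]
orientation: [-3.142, 0.001, -0.001]
force: [1.7, 0.0, 0.9]
grip_width: 0.0858
```

Run:
```python
from h import *
o=ctrl.get_obs();print(o['tool_pos'],o['joint_positions'])
goal([.47,.205,.35],0,o=o)
d=ctrl.capture('wrist'); R=Ro.from_rotvec(o['orientation']).as_matrix()
print('cam in tool',R.T@(-np.array(d['R']).T@d['t']-o['tool_pos']),'axis',R.T@d['R'][2],d['fov_y'])
```

```text
[ 0.23499283 -0.39116541  0.34852878] [-1.10488986e+00 -2.32813119e-01  1.32818440e+00  7.31805239e-04
  2.04595713e+00  4.67127072e-01]
turn [-0.   -0.04 -0.05] shift [ 0.2345 -0.5964 -0.0013]
cam in tool [ 0.06514856  0.0005381  -0.14242965] axis [-2.59377021e-01  2.60188600e-04  9.65776109e-01] 59.20808537391373
```

Now I'll look at the board's front with the wrist camera tilted, to find the screw.

Run:
```python
from h import *
goal([.595,-.19,.34],np.radians(-13.74),np.radians(35))
```

```text
turn [  4.21 -35.05  13.57] shift [ 0.3584 -0.1943  0.0123]
```

Emit:
servo_tool([
  [[1,-8,3],[0.04,-0.03,0.01],-1],
  [[2,-16,6],[0.08,-0.06,0.01],-1],
  [[3,-24,9],[0.12,-0.09,0.01],-1],
  [[4,-32,12],[0.16,-0.12,0.01],-1],
  [[4.2,-35,13.6],[0.2,-0.15,0.01],-1],
])

```text
time_s: 1.15
tool_pos: [0.4337, -0.2374, 0.3384]
orientation: [-2.904, 0.351, 0.93]
force: [0.6, -0.9, -0.2]
grip_width: 0.0856
```

Run:
```python
from h import *
goal([.595,-.19,.28],np.radians(-13.74),np.radians(35))
```

```text
turn [ 0.02  0.52 -0.05] shift [ 0.1522 -0.0845 -0.0369]
```

Emit:
servo_tool([
  [[0,0.5,0],[0.04,-0.02,-0.01],-1],
  [[0,0.5,0],[0.08,-0.04,-0.02],-1],
  [[0,0.5,0],[0.12,-0.06,-0.03],-1],
  [[0,0.5,0],[0.152,-0.084,-0.037],-1],
  [[0,0.5,0],[0.152,-0.084,-0.037],-1],
])

```text
time_s: 1.65
tool_pos: [0.5988, -0.1883, 0.269]
orientation: [-2.901, 0.343, 0.937]
force: [1.4, -1.4, -2.3]
grip_width: 0.0853
```

Run:
```python
from h import *
d=snap('wrist','w1'); print(ctrl.get_obs()['tool_pos'])
for z in(.12,.13,.14): print(proj(d,[.5206,-.1736,z]))
```

```text
[ 0.59704237 -0.18938049  0.27248349]
[284.4566022  162.00916497]
[284.51990317 170.48646205]
[284.5858928  179.32382447]
```

View pics/w1.png

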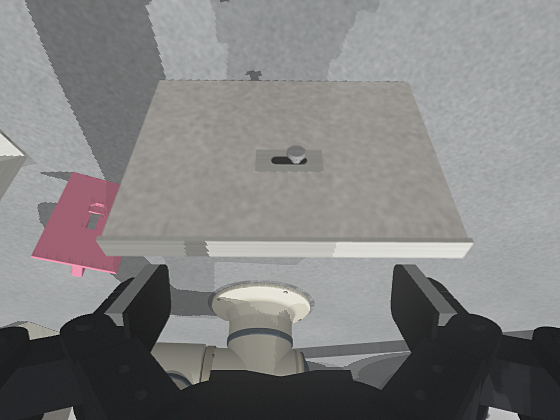

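The wrist picture shows the board front, with its top edge at row ~238, its foot at row ~81 and the strip at (289,161). The screw head is at (296,152), toward image right (-y) of the slot's middle. I'll enlarge it to get exact pixels.

Run:
```python
from h import *
d=load('w1');p=d['pixels']
c=cv2.resize(p[140:180,245:335],None,fx=8,fy=8,interpolation=cv2.INTER_NEAREST)
im=np.zeros((590,780,3),np.uint8); im[:320,:720]=c
for i,(y,x) in enumerate([(228,90),(228,440),(65,145),(65,385)]):
    im[330:570,i*195:i*195+190]=cv2.resize(p[y:y+40,x:x+40],(240,240),interpolation=cv2.INTER_NEAREST)[:, :190] if 0 else cv2.resize(p[y:y+48,x:x+38],(190,240),interpolation=cv2.INTER_NEAREST)
cv2.imwrite('pics/crop2.png',im)
```

```text
(no output)
```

View pics/crop2.png

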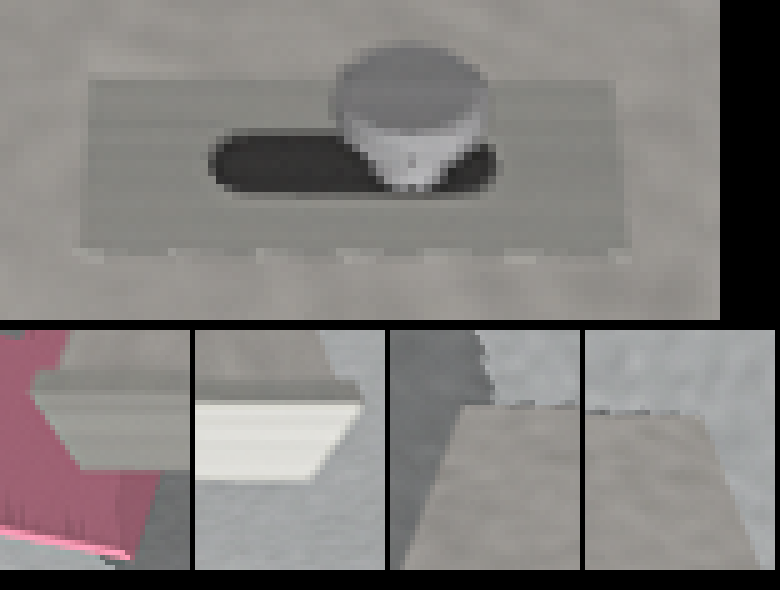

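```bash
cat > scr.py <<'E'
from h import *
def plane(d,P,q,n):
    o,r=ray(d,*P); return o+r*((q-o)@n)/(r@n)
d=load('w1')
A=onz(d,159.4,79.8,0);B=onz(d,408.6,82.2,0)
C=onz(d,96.8,237,.2);D=onz(d,472.8,239,.2)
E
python3 - <<'E'
from scr import *
for n,(P,Q) in dict(bot=(A,B),top=(C,D)).items():
    v=P-Q; print(n,P.round(4),Q.round(4),'len',np.linalg.norm(v).round(4),'yaw',np.degrees(np.arctan2(v[1],v[0])-np.pi/2).round(2),'mid',((P+Q)/2).round(4))
yw=np.radians(-13.7)
q=(A+B+C+D)/4; v=(A-B+C-D);v[2]=0;v/=np.linalg.norm(v); n=np.array([v[1],-v[0],0]); print('n',n,'v',v,'yaw',np.degrees(np.arctan2(n[1],n[0])))
S=[plane(d,P,q,n) for P in[(256,150),(322,150),(255,171),(323.7,171)]]
s=sum(S)/4; print('strip mid',s.round(4),'size',np.linalg.norm(S[0]-S[1]),np.linalg.norm(S[2]-S[3]),np.linalg.norm(S[0]-S[2]))
print('slot mid',plane(d,(289.1,160.4),q,n).round(4))
h=plane(d,(296.4,150.75),q+.011*n,n); print('head front',h.round(4),'along v from strip',(h-s)@v, 'z',h[2],'diam',np.linalg.norm(plane(d,(245+333/8,150.75),q+.011*n,n)-plane(d,(245+490/8,150.75),q+.011*n,n)))
print('offset from board mid',(h-q)@v)
# cross-check with top view
b=load('t0'); print(proj(b,C),proj(b,D))
goal([.485,.205,.35],0)
E
```

```text
bot [ 0.553  -0.0484  0.    ] [ 0.4901 -0.3001  0.    ] len 0.2595 yaw -14.03 mid [ 0.5216 -0.1743  0.    ]
top [ 0.5559 -0.0481  0.2   ] [ 0.4934 -0.3011  0.2   ] len 0.2606 yaw -13.86 mid [ 0.5246 -0.1746  0.2   ]
n [ 0.97052994 -0.24098058  0.        ] v [0.24098058 0.97052994 0.        ] yaw -13.944422305335472
strip mid [ 0.5222 -0.178   0.1206] size 0.05634695231422336 0.05569508269152725 0.025157933065092713
slot mid [ 0.5222 -0.1779  0.1208]
head front [ 0.5316 -0.186   0.1211] along v from strip -0.005512608424624961 z 0.12109426022717795 diam 0.015867337722544825
offset from board mid -0.009203725566403394
[336.79184386 208.21785843] [449.88297613 234.93399297]
turn [ -4.26  35.46 -13.15] shift [-0.2089 -0.357   0.0546]
```

Emit:
servo_tool([
  [[-1,8,-3],[-0.02,-0.02,-0.03],-1],
  [[-2,16,-6],[-0.05,-0.06,-0.02],-1],
  [[-3,24,-9],[-0.08,-0.1,0],-1],
  [[-4,32,-12],[-0.1,-0.14,0.02],-1],
  [[-4.3,35.5,-13.2],[-0.12,-0.18,0.03],-1],
])

```text
time_s: 2.2
tool_pos: [0.5388, -0.0229, 0.3195]
orientation: [-3.14, 0.014, 0.026]
force: [0.4, 2.0, 1.8]
grip_width: 0.0855
```

Run:
```python
from h import *
goal([.485,.205,.30],0)
```

```text
turn [-0.07  0.95 -0.49] shift [-0.0554 -0.2274  0.0207]
```

Emit:
servo_tool([
  [[0,1,-0.5],[-0.01,-0.045,0],-1],
  [[0,1,-0.5],[-0.02,-0.09,0.01],-1],
  [[0,1,-0.5],[-0.035,-0.14,0.02],-1],
  [[0,1,-0.5],[-0.045,-0.19,0.02],-1],
  [[0,1,-0.5],[-0.055,-0.227,0.02],-1],
])

```text
time_s: 2.7
tool_pos: [0.4834, 0.2055, 0.3021]
orientation: [-3.14, 0.001, -0.006]
force: [0.6, 0.3, -0.4]
grip_width: 0.0852
```

Emit:
servo_tool([
  [[0,0,0],[0,0,0],-1],
  [[0,0,0],[0,0,0],-1],
])

```text
time_s: 2.9
tool_pos: [0.4823, 0.2053, 0.3038]
orientation: [-3.139, -0.002, -0.011]
force: [1.1, -0.2, 0.5]
grip_width: 0.0852
```

Run:
```python
from h import *
d=snap('wrist','w2'); print(ctrl.get_obs()['tool_pos'])
```

```text
[0.48289417 0.2044743  0.30349818]
```

View pics/w2.png

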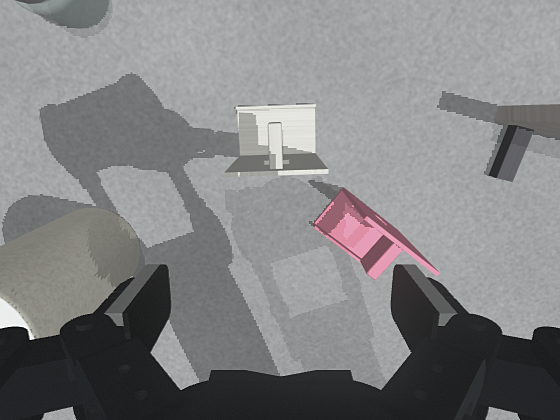

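Picture w2: the ledge's tab is at (276,140) with the plate's top edge near row 172, from col 225 to 328. The pink one is clear of it.

Run:
```python
from h import *
p=load('w2')['pixels']
cv2.imwrite('pics/crop3.png',cv2.resize(p[98:182,220:335],None,fx=6.5,fy=6.5,interpolation=cv2.INTER_NEAREST))
```

```text
(no output)
```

View pics/crop3.png

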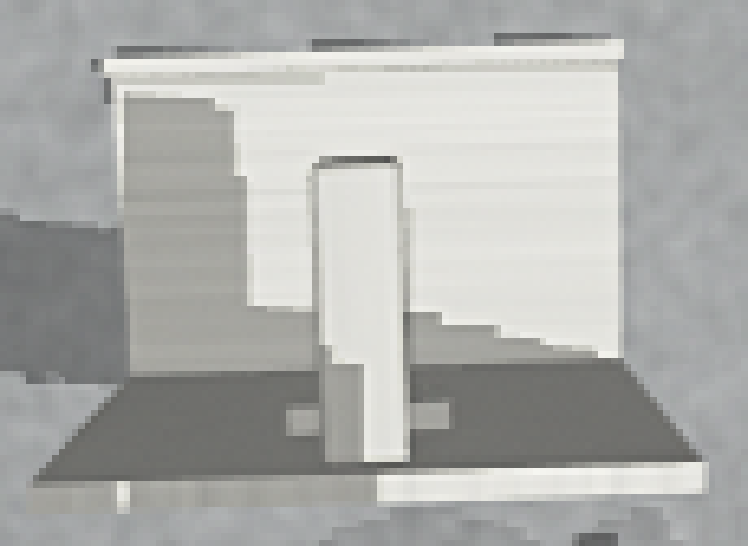

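Run:
```python
from h import *
d=load('w2'); P=lambda x,y,z: onz(d,220+x/6.5,98+y/6.5,z)
for nm,(l,r,z) in dict(front=((35,484),(706,463),.13),back=((30,512),(708,492),.13),tabF=((314,165),(402,163),.124),tabR=((324,461),(409,461),.124)).items():
    L=P(*l,z);R=P(*r,z);v=L-R; print(nm,L.round(4),R.round(4),'len',np.linalg.norm(v).round(4),'yaw',np.degrees(np.arctan2(v[1],v[0])-np.pi/2).round(2),'mid',((L+R)/2).round(4))
```

```text
front [0.4958 0.2526 0.13  ] [0.4988 0.1635 0.13  ] len 0.0891 yaw 1.91 mid [0.4973 0.208  0.13  ]
back [0.492  0.2534 0.13  ] [0.4949 0.1631 0.13  ] len 0.0903 yaw 1.82 mid [0.4934 0.2082 0.13  ]
tabF [0.537  0.2154 0.124 ] [0.5373 0.2039 0.124 ] len 0.0115 yaw 1.36 mid [0.5371 0.2096 0.124 ]
tabR [0.498  0.2143 0.124 ] [0.498  0.2028 0.124 ] len 0.0115 yaw 0.11 mid [0.498  0.2086 0.124 ]
```

Run:
```python
from h import *
goal([.519,.2092,.094],np.radians(1.85))
```

```text
turn [-0.11 -0.37 -1.88] shift [ 0.0348 -0.0043  0.2097]
```

Emit:
servo_tool([
  [[-0.1,-0.4,-1.9],[0.035,-0.0043,0.03],-1],
  [[-0.1,-0.4,-1.9],[0.035,-0.0043,0.07],-1],
  [[-0.1,-0.4,-1.9],[0.035,-0.0043,0.11],-1],
  [[-0.1,-0.4,-1.9],[0.035,-0.0043,0.13],-1],
  [[-0.1,-0.4,-1.9],[0.035,-0.0043,0.13],-1],
])

```text
time_s: 3.45
tool_pos: [0.5175, 0.2063, 0.1697]
orientation: [3.139, 0.047, -0.011]
force: [0.3, -0.5, 0.1]
grip_width: 0.0853
```

Run:
```python
from h import *
goal([.519,.2092,.094],np.radians(1.85)); print(ctrl.get_obs()['force'])
```

```text
turn [ 0.13  0.4  -0.15] shift [ 0.0021 -0.003   0.0757]
[ 0.28537203 -0.50983087  0.11490396]
```

Emit:
servo_tool([
  [[0,0.4,0],[0.002,-0.003,0.03],-1],
  [[0,0.4,0],[0.002,-0.003,0.06],-1],
  [[0,0.4,0],[0.002,-0.003,0.0757],-1],
  [[0,0.4,0],[0.002,-0.003,0.0757],-1],
  [[0,0.4,0],[0.002,-0.003,0.0757],-1],
])

```text
time_s: 3.95
tool_pos: [0.5198, 0.2089, 0.096]
orientation: [3.14, 0.045, 0.004]
force: [0.4, -0.5, 1.1]
grip_width: 0.0855
```

Run:
```python
from h import *
goal([.519,.2092,.094],np.radians(1.85)); print(ctrl.get_obs()['force'])
```

```text
turn [ 0.1  -0.13 -0.19] shift [-0.0008 -0.0003  0.002 ]
[ 0.42613414 -0.50142109  1.10767565]
```

Emit:
servo_tool([
  [[0,0,0],[0,0,0.001],0.3],
  [[0,0,0],[0,0,0.001],0.6],
  [[0,0,0],[0,0,0.001],1],
  [[0,0,0],[0,0,0.001],1],
  [[0,0,0],[0,0,0.001],1],
], newtons=60)

```text
time_s: 4.45
tool_pos: [0.5199, 0.2092, 0.0953]
orientation: [3.14, 0.046, 0.004]
force: [-0.5, 2.9, 2.8]
grip_width: 0.0122
```

Emit:
servo_tool([
  [[0,0,0],[0,0,0],1],
  [[0,0,0],[0,0,0],1],
  [[0,0,0],[0,0,0],1],
])

```text
time_s: 4.75
tool_pos: [0.5197, 0.2092, 0.095]
orientation: [3.14, 0.046, 0.003]
force: [-0.3, -0.0, -1.6]
grip_width: 0.011
```

Run:
```python
from h import *
o=ctrl.get_obs(); print(o['tool_pos'],o['orientation'],o['force'],o['wrist_torque'],o['grip_width'])
```

```text
[0.51974972 0.20917954 0.09499289] [3.13992629 0.0458423  0.00331648] [-0.30382665 -0.03477749 -1.64958513] [ 0.08869413 -0.03088755  0.02103397] 0.01097518973907503
```

Emit:
servo_tool([
  [[0,0,0],[0,0,-0.02],1],
  [[0,0,0],[0,0,-0.06],1],
  [[0,0,0],[0,0,-0.1],1],
  [[0,0,0],[0,0,-0.14],1],
  [[0,0,0],[0.01,0.01,-0.18],1],
])

```text
time_s: 5.25
tool_pos: [0.5286, 0.2004, 0.2762]
orientation: [3.14, 0.049, 0.001]
force: [1.0, -0.1, -2.6]
grip_width: 0.0105
```

Emit:
servo_tool([
  [[0,0,3],[0.03,0.04,-0.05],1],
  [[0,0,6],[0.05,0.08,-0.06],1],
  [[0,0,9],[0.07,0.12,-0.06],1],
  [[0,0,12],[0.08,0.16,-0.06],1],
  [[0,0,15],[0.08,0.2,-0.06],1],
])

```text
time_s: 5.75
tool_pos: [0.616, 0.0005, 0.3346]
orientation: [3.119, -0.366, -0.002]
force: [0.3, -0.6, -4.0]
grip_width: 0.0108
```

Run:
```python
from h import *
o=ctrl.get_obs(); print(o['force'],o['tool_pos'],o['grip_width'])
goal([.5945,-.2018,.32],np.radians(-13.95))
```

```text
[ 0.2515981  -0.60205342 -4.03414277] [6.15986512e-01 4.87076164e-04 3.34582222e-01] 0.01078235001653139
turn [0.1  0.06 0.55] shift [0.026  0.2017 0.0149]
```

Emit:
servo_tool([
  [[0,0,0.5],[0.01,0.04,0],1],
  [[0,0,0.5],[0.02,0.08,0],1],
  [[0,0,0.5],[0.026,0.12,0],1],
  [[0,0,0.5],[0.026,0.16,0.01],1],
  [[0,0,0.5],[0.026,0.2,0.015],1],
])

```text
time_s: 6.25
tool_pos: [0.5944, -0.2018, 0.3181]
orientation: [3.117, -0.38, -0.006]
force: [-0.3, 0.1, -3.2]
grip_width: 0.0107
```

Run:
```python
from h import *
o=ctrl.get_obs(); print(o['force'],o['tool_pos'],o['grip_width'])
goal([.5945,-.2018,.1655],np.radians(-13.95))
```

```text
[-0.32964173  0.08748306 -3.18869006] [ 0.5943627  -0.20177579  0.31814415] 0.010659549307937409
turn [0.08 0.2  0.04] shift [ 0.0007 -0.0002  0.1526]
```

Emit:
servo_tool([
  [[0,0.2,0],[0,0,0.03],1],
  [[0,0.2,0],[0,0,0.07],1],
  [[0,0.2,0],[0,0,0.11],1],
  [[0,0.2,0],[0,0,0.14],1],
  [[0,0.2,0],[0,0,0.1526],1],
])

```text
time_s: 6.75
tool_pos: [0.5919, -0.2013, 0.16]
orientation: [-3.118, 0.381, 0.013]
force: [-0.6, -0.1, -3.0]
grip_width: 0.011
```

Emit:
servo_tool([
  [[0,0,0],[0,0,0],1],
  [[0,0,0],[0,0,0],1],
])

```text
time_s: 6.95
tool_pos: [0.5919, -0.2013, 0.1605]
orientation: [-3.118, 0.381, 0.013]
force: [0.4, -0.3, -2.4]
grip_width: 0.0113
```

Run:
```python
from h import *
o=ctrl.get_obs(); print(o['force'],o['tool_pos'],o['grip_width'])
goal([.5945,-.2018,.1655],np.radians(-13.95))
w=snap('wrist','w3')['pixels']; s=snap('side','s3'); t=snap('top','t3')
uv=proj(s,[.53,-.186,.12]);print(uv)
u,v=map(int,uv)
im=np.zeros((600,800,3),np.uint8); im[:400,:540]=cv2.resize(w[40:240,145:415],None,fx=2,fy=2)
im[:600,545:800]=cv2.resize(s['pixels'][v-60:v+60,u-15:u+36],(255,600),interpolation=cv2.INTER_CUBIC)
cv2.imwrite('pics/c4.png',im)
```

```text
[ 0.43352926 -0.29240199 -2.38507731] [ 0.59192846 -0.20130615  0.1604599 ] 0.011276116289639737
turn [0.03 0.47 0.03] shift [ 0.0026 -0.0001 -0.0051]
[285.64509856 297.73920588]
```

View pics/c4.png

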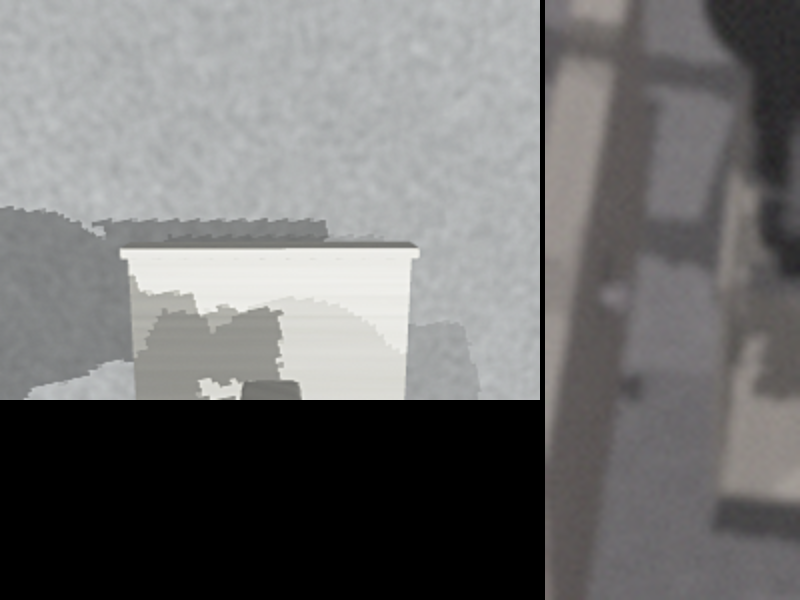

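The wrist crop cut off the keyhole. The side crop shows the ledge's plate standing off in front of the screw head at (612,292). I'll crop the keyhole region instead.

Run:
```python
from h import *
w=load('w3')['pixels']
cv2.imwrite('pics/c5.png',cv2.resize(w[155:355,195:375],None,fx=3,fy=3,interpolation=cv2.INTER_CUBIC))
d=load('w3')
# expected hole (holder frame) pixels with model pose
o=ctrl.get_obs()
```

```text
(no output)
```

View pics/c5.png

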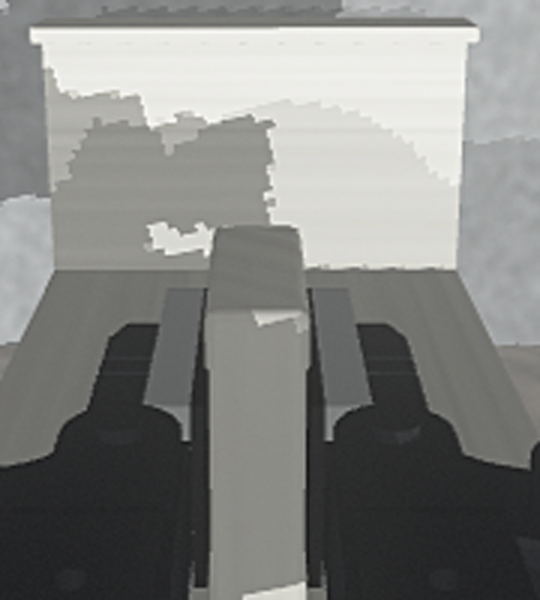

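Run:
```python
from scr import *
e=load('w3'); o=ctrl.get_obs(); zb=.1605-.095
n=np.array([.9705,-.2410,0]);v=np.array([.2410,.9705,0]); q=(A+B)/2; print('board mid bottom',q)
P=lambda x,y,z: onz(e,195+x/3-.33,155+y/3-.33,z)
for nm,l,r,z in [('lip top rear/front',(30,30),(480,30),zb+.016),('shelf/plate',(55,268),(459,268),zb+.004)]:
    L=P(*l,z);R=P(*r,z);w=L-R;m=(L+R)/2
    print(nm,'len',np.linalg.norm(w),'yaw',np.degrees(np.arctan2(w[1],w[0])-np.pi/2),'n,v from TCP',(m-o['tool_pos'])@n,(m-o['tool_pos'])@v)
h=np.array([.5316,-.186,.1211])
print('TCP - screw: n',(o['tool_pos']-q)@n,' v',(o['tool_pos']-h)@v,'z',o['tool_pos'][2]-.1205)
```

```text
board mid bottom [ 0.52155102 -0.17425431  0.        ]
lip top rear/front len 0.09004864724916341 yaw -13.901382281844695 n,v from TCP 0.0315203037345264 -0.00023409849406068128
shelf/plate len 0.09045361870988486 yaw -13.902437135794818 n,v from TCP -0.023866097954854493 -0.0006777658684461184
TCP - screw: n 0.07576260605473763  v -0.0003630380995602571 z 0.04209395349480141
```

```bash
cat > g.py <<'E'
from h import *
import sys
n=np.array([.9705,-.2410,0]);v=np.array([.2410,.9705,0]);Q=np.array([.5216,-.1743,0]);H=np.array([.5316,-.186,.1205])
def st():
    o=ctrl.get_obs();p=o['tool_pos']
    print('t',o['time_s'],'gap',((p-Q)@n-.0275).round(4),'v',((p-H)@v-.0005).round(4),'z(hole-screw)',(p[2]-.045-.1205).round(4),'F n,v,z',(o['force']@n).round(1),(o['force']@v).round(1),o['force'][2].round(1),'tq',o['wrist_torque'].round(2),'w',o['grip_width'].round(4)); return o
def to(gap,vv,dz):
    goal(Q+n*(gap+.0275)+v*((H-Q)@v+vv+.0005)+[0,0,.1655+dz],np.radians(-13.95))
E
python3 - <<'E'
from g import *
st();st(); to(.016,0,0)
E
```

```text
Traceback (most recent call last):
  File "g.py", line 6, in st
    print('t',o['time_s'],'gap',((p-Q)@n-.0275).round(4),'v',((p-H)@v-.0005).round(4),'z(hole-screw)',(p[2]-.045-.1205).round(4),'F n,v,z',(o['force']@n).round(1),(o['force']@v).round(1),o['force'][2].round(1),'tq',o['wrist_torque'].round(2),'w',o['grip_width'].round(4)); return o
                                                                                                                                                                                                                                                      ^^^^^^^^^^^^^^^^^^^^^
AttributeError: 'float' object has no attribute 'round'
```

```bash
sed -i "s/,o\['grip_width'\].round(4)/,round(float(o['grip_width']),4)/" g.py
python3 - <<'E'
from g import *
st(); to(.016,0,0)
E
```

```text
t 7.1 gap 0.0482 v -0.0009 z(hole-screw) -0.0029 F n,v,z 0.9 -0.2 -2.8 tq [-0.02 -0.07 -0.02] w 0.0111
turn [0.06 0.24 0.03] shift [-0.0322 -0.0009 -0.0028]
```

Emit:
servo_tool([
  [[0,0.2,0],[-0.01,-0.0009,-0.0028],1],
  [[0,0.2,0],[-0.02,-0.0009,-0.0028],1],
  [[0,0.2,0],[-0.028,-0.0009,-0.0028],1],
  [[0,0.2,0],[-0.032,-0.0009,-0.0028],1],
  [[0,0.2,0],[-0.032,-0.0009,-0.0028],1],
])

```text
time_s: 7.6
tool_pos: [0.5616, -0.193, 0.1659]
orientation: [3.117, -0.381, -0.001]
force: [-0.2, -0.4, -3.1]
grip_width: 0.011
```

Run:
```python
from g import *
st(); to(.012,0,0)
```

```text
t 7.6 gap 0.0158 v -0.0001 z(hole-screw) 0.0004 F n,v,z -0.1 -0.4 -3.1 tq [-0.04 -0.05  0.01] w 0.011
turn [0.06 0.02 0.02] shift [-0.0038 -0.0001  0.0004]
```

Emit:
servo_tool([
  [[0,0,0],[-0.003,0,0.0004],1],
  [[0,0,0],[-0.005,0,0.0004],1],
  [[0,0,0],[-0.006,0,0.0004],1],
  [[0,0,0],[-0.007,0,0.0004],1],
  [[0,0,0],[-0.008,0,0.0004],1],
])

```text
time_s: 8.1
tool_pos: [0.5538, -0.191, 0.1654]
orientation: [3.117, -0.381, -0.001]
force: [-0.7, 0.3, -3.8]
grip_width: 0.0112
```

Run:
```python
from g import *
st()
```

```text
t 8.1 gap 0.0078 v -0.0 z(hole-screw) -0.0001 F n,v,z -0.8 0.1 -3.8 tq [ 0.01 -0.02 -0.05] w 0.0112
```

Emit:
servo_tool([
  [[0,0,0],[-0.001,0,0],1],
  [[0,0,0],[-0.002,0,0],1],
  [[0,0,0],[-0.003,0,0],1],
  [[0,0,0],[-0.004,0,0],1],
])

```text
time_s: 8.5
tool_pos: [0.5498, -0.1901, 0.1654]
orientation: [3.117, -0.381, -0.001]
force: [-0.7, 0.5, -3.3]
grip_width: 0.0112
```

Run:
```python
from g import *
st()
```

```text
t 8.5 gap 0.0037 v -0.0001 z(hole-screw) -0.0001 F n,v,z -0.8 0.3 -3.3 tq [ 0.04 -0.02  0.  ] w 0.0112
```

Emit:
servo_tool([
  [[0,0,0],[-0.001,0,0],1],
  [[0,0,0],[-0.002,0,0],1],
  [[0,0,0],[-0.0025,0,0],1],
  [[0,0,0],[-0.003,0,0],1],
])

```text
time_s: 8.9
tool_pos: [0.5469, -0.1893, 0.1654]
orientation: [3.117, -0.381, -0.001]
force: [-0.2, -0.2, -4.6]
grip_width: 0.0107
```

Run:
```python
from g import *
st()
```

```text
t 8.9 gap 0.0007 v -0.0 z(hole-screw) -0.0001 F n,v,z -0.2 -0.3 -4.6 tq [-0.01 -0.04 -0.02] w 0.0107
```

Emit:
servo_tool([
  [[0,0,0],[-0.0005,0,0],1],
  [[0,0,0],[-0.001,0,0],1],
  [[0,0,0],[-0.0015,0,0],1],
])

```text
time_s: 9.2
tool_pos: [0.5462, -0.1892, 0.1655]
orientation: [3.117, -0.381, 0.003]
force: [6.5, -1.5, -4.9]
grip_width: 0.0108
```

Run:
```python
from g import *
st()
```

```text
t 9.2 gap -0.0 v -0.0001 z(hole-screw) 0.0 F n,v,z 6.7 0.1 -4.9 tq [-0.25 -0.95 -0.08] w 0.0108
```

Contact with the board came at the expected gap of 0 with the head inside the hole, so I'll slide down gently.

Emit:
servo_tool([
  [[0,0,0],[0.0003,0,0.002],1],
  [[0,0,0],[0.0003,0,0.004],1],
  [[0,0,0],[0.0003,0,0.006],1],
  [[0,0,0],[0.0003,0,0.008],1],
])

```text
time_s: 9.6
tool_pos: [0.5463, -0.1892, 0.1571]
orientation: [3.117, -0.381, 0.002]
force: [-0.3, 0.1, -3.9]
grip_width: 0.0107
```

Run:
```python
from g import *
st()
```

```text
t 9.6 gap 0.0001 v -0.0001 z(hole-screw) -0.0084 F n,v,z -0.4 0.0 -3.9 tq [-0.02 -0.03  0.03] w 0.0107
```

Emit:
servo_tool([
  [[0,0,0],[0,0,0.0015],1],
  [[0,0,0],[0,0,0.003],1],
  [[0,0,0],[0,0,0.004],1],
  [[0,0,0],[0,0,0.005],1],
  [[0,0,0],[0,0,0.006],1],
])

```text
time_s: 10.1
tool_pos: [0.5463, -0.1892, 0.1513]
orientation: [3.117, -0.381, 0.002]
force: [-0.8, 1.1, -1.2]
grip_width: 0.0111
```

Run:
```python
from g import *
st()
```

```text
t 10.1 gap 0.0001 v -0.0001 z(hole-screw) -0.0142 F n,v,z -1.1 0.9 -1.2 tq [0.1  0.05 0.01] w 0.0111
```

Emit:
servo_tool([
  [[0,0,0],[0,0,0.001],1],
  [[0,0,0],[0,0,0.002],1],
  [[0,0,0],[0,0,0.003],1],
  [[0,0,0],[0,0,0.004],1],
])

```text
time_s: 10.5
tool_pos: [0.5465, -0.189, 0.1483]
orientation: [3.117, -0.38, 0.004]
force: [-2.1, 2.2, 5.1]
grip_width: 0.011
```

Run:
```python
from g import *
st()
```

```text
t 10.5 gap 0.0002 v 0.0002 z(hole-screw) -0.0172 F n,v,z -2.6 1.6 5.1 tq [ 0.52  0.37 -0.08] w 0.011
```

Emit:
servo_tool([
  [[0,0,0],[-0.0003,0,0.0015],1],
  [[0,0,0],[-0.0003,0,0.0025],1],
  [[0,0,0],[-0.0003,0,0.0035],1],
  [[0,0,0],[-0.0003,0,0.0045],1],
])

```text
time_s: 10.9
tool_pos: [0.5462, -0.1892, 0.1438]
orientation: [3.117, -0.381, 0.004]
force: [-1.7, 1.6, 3.4]
grip_width: 0.0109
```

Run:
```python
from g import *
st()
```

```text
t 10.9 gap 0.0 v -0.0001 z(hole-screw) -0.0217 F n,v,z -2.0 1.1 3.4 tq [ 0.13  0.23 -0.08] w 0.0109
```

Emit:
servo_tool([
  [[0,0,0],[0,0,0.001],1],
  [[0,0,0],[0,0,0.002],1],
  [[0,0,0],[0,0,0.003],1],
  [[0,0,0],[0,0,0.0035],1],
])

```text
time_s: 11.3
tool_pos: [0.5462, -0.1893, 0.1401]
orientation: [3.117, -0.381, 0.004]
force: [-1.3, -0.0, 3.3]
grip_width: 0.0111
```

Run:
```python
from g import *
st()
```

```text
t 11.3 gap 0.0 v -0.0001 z(hole-screw) -0.0254 F n,v,z -1.3 -0.3 3.3 tq [ 0.08  0.29 -0.1 ] w 0.0111
```

Now I'll creep down to the hard stop in half-millimetre steps.

Emit:
servo_tool([
  [[0,0,0],[0,0,0.0005],1],
  [[0,0,0],[0,0,0.001],1],
])

```text
time_s: 11.5
tool_pos: [0.5462, -0.1893, 0.1391]
orientation: [3.117, -0.381, 0.004]
force: [-2.1, 0.1, 2.9]
grip_width: 0.011
```

Run:
```python
from g import *
st()
```

```text
t 11.5 gap 0.0 v -0.0002 z(hole-screw) -0.0264 F n,v,z -2.0 -0.4 2.9 tq [ 0.14  0.3  -0.06] w 0.011
```

Emit:
servo_tool([
  [[0,0,0],[0,0,0.0005],1],
  [[0,0,0],[0,0,0.001],1],
])

```text
time_s: 11.7
tool_pos: [0.5463, -0.1893, 0.1388]
orientation: [3.117, -0.381, 0.005]
force: [-3.6, 0.9, 7.5]
grip_width: 0.0113
```

Run:
```python
from g import *
st()
```

```text
t 11.7 gap 0.0001 v -0.0002 z(hole-screw) -0.0267 F n,v,z -3.7 -0.0 7.5 tq [ 0.26  0.5  -0.04] w 0.0113
```

Emit:
servo_tool([
  [[0,0,0],[0,0,0.0005],1],
  [[0,0,0],[0,0,0.0006],1],
])

```text
time_s: 11.9
tool_pos: [0.5463, -0.1893, 0.1388]
orientation: [3.116, -0.381, 0.006]
force: [-2.8, 0.8, 5.7]
grip_width: 0.011
```

Run:
```python
from g import *
st()
```

```text
t 11.9 gap 0.0001 v -0.0002 z(hole-screw) -0.0267 F n,v,z -2.9 0.1 5.7 tq [ 0.32  0.56 -0.05] w 0.011
```

Emit:
servo_tool([
  [[0,0,0],[0,0,0.0012],1],
  [[0,0,0],[0,0,0.0015],1],
])

```text
time_s: 12.1
tool_pos: [0.5464, -0.1893, 0.1386]
orientation: [3.116, -0.381, 0.007]
force: [-4.1, 1.7, 8.6]
grip_width: 0.0112
```

Run:
```python
from g import *
st()
```

```text
t 12.1 gap 0.0002 v -0.0002 z(hole-screw) -0.0269 F n,v,z -4.4 0.6 8.6 tq [ 0.35  0.87 -0.06] w 0.0112
```

The hard stop is reached: about 12 N of push and no further motion, with ~26.9 mm of travel. I'll relax and let go.

Emit:
servo_tool([
  [[0,0,0],[0,0,0],1],
  [[0,0,0],[0,0,0],0.7],
  [[0,0,0],[0,0,0],0.4],
  [[0,0,0],[0,0,0],0],
  [[0,0,0],[0,0,0],-0.4],
])

```text
time_s: 12.6
tool_pos: [0.5464, -0.1893, 0.1382]
orientation: [3.116, -0.381, 0.007]
force: [0.5, -0.1, -0.4]
grip_width: 0.0537
```

Run:
```python
from g import *
st();
```

```text
t 12.6 gap 0.0002 v -0.0002 z(hole-screw) -0.0273 F n,v,z 0.5 0.0 -0.4 tq [0.03 0.02 0.  ] w 0.0537
```

Released with no force. I'll go straight up, then back off and look from the front.

Emit:
servo_tool([
  [[0,0,0],[0,0,-0.01],-0.4],
  [[0,0,0],[0,0,-0.04],-0.4],
  [[0,0,0],[0,0,-0.08],-0.4],
  [[0,0,0],[0,0,-0.12],-0.4],
  [[0,0,0],[0.02,0,-0.14],-0.4],
])

```text
time_s: 13.1
tool_pos: [0.5651, -0.1938, 0.2853]
orientation: [3.114, -0.381, 0.019]
force: [0.2, 0.1, 0.9]
grip_width: 0.0597
```

Run:
```python
from g import *
st(); goal(np.array([.595,-.19,.30])+.03*n,np.radians(-13.95),np.radians(35))
```

```text
t 13.1 gap 0.0195 v -0.0 z(hole-screw) 0.1198 F n,v,z 0.2 0.2 0.9 tq [0.05 0.01 0.02] w 0.0597
turn [  0.17 -35.71  -0.04] shift [ 0.0582 -0.0109 -0.014 ]
```

Emit:
servo_tool([
  [[0,-8,0],[0.02,-0.02,-0.015],-0.4],
  [[0,-16,0],[0.04,-0.04,-0.015],-0.4],
  [[0,-24,0],[0.06,-0.06,-0.015],-0.4],
  [[0,-32,0],[0.07,-0.08,-0.01],-0.4],
  [[0,-40,0],[0.07,-0.09,-0.01],-0.4],
])

```text
time_s: 13.6
tool_pos: [0.6181, -0.1156, 0.3056]
orientation: [-2.911, 0.359, 0.906]
force: [-144.4, 32.9, 89.4]
grip_width: 0.0599
```

Emit:
servo_tool([
  [[0,0,0],[0,0,0],-0.4],
  [[0,0,0],[0,0,0],-0.4],
])

```text
time_s: 13.8
tool_pos: [0.6187, -0.1153, 0.3018]
orientation: [-2.908, 0.357, 0.916]
force: [-2.0, 0.6, 2.3]
grip_width: 0.06
```

Run:
```python
from g import *
st(); d=snap('wrist','w6'); s=snap('side','s6')
u,v_=map(int,proj(d,[.53,-.186,.12])); print(u,v_)
w=d['pixels']; y0,x0=max(0,min(v_-90,240)),max(0,min(u-120,320))
im=np.zeros((600,800,3),np.uint8); im[:450,:600]=cv2.resize(w[y0:y0+180,x0:x0+240],(600,450),interpolation=cv2.INTER_CUBIC)
u,q=map(int,proj(s,[.53,-.186,.12])); im[:500,610:790]=cv2.resize(s['pixels'][q-60:q+40,u-8:u+28],(180,500),interpolation=cv2.INTER_CUBIC)
print(x0,y0); cv2.imwrite('pics/c6.png',im)
```

```text
t 13.8 gap 0.0525 v 0.0891 z(hole-screw) 0.1363 F n,v,z -2.1 0.1 2.3 tq [-0.03 -0.18  0.04] w 0.06
381 130
261 40
```

View pics/c6.png

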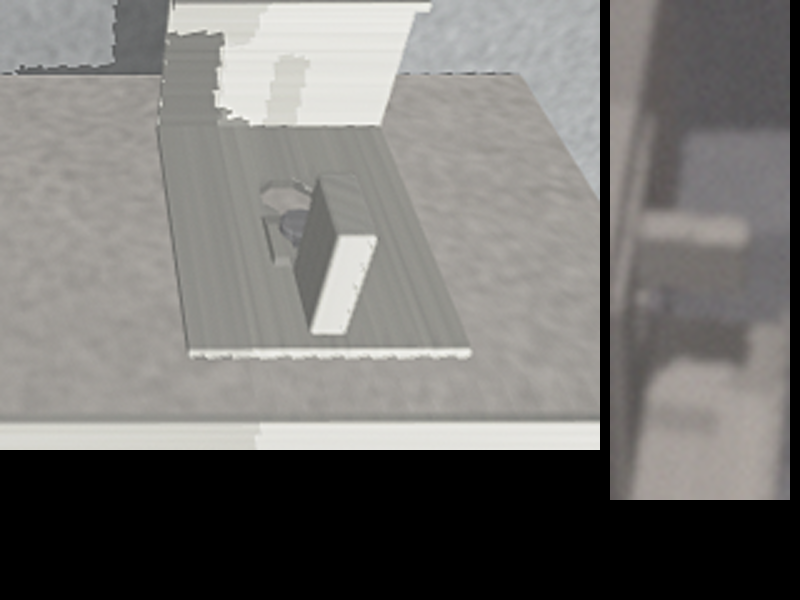

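The picture shows the ledge flat on the board and hanging, with the screw head at crop (295,222), past the round hole (287,190). One reading during that move showed a 170 N spike in free air. I'll check the joints and compute the seating numerically.

Run:
```python
from g import *
from scr import plane
d=load('w6'); P=lambda x,y:(261+x/2.5-.3,40+y/2.5-.3)
tl=plane(d,P(189,349),Q+.004*n,n);tr=plane(d,P(470,349),Q+.004*n,n); print('plate top front edge',tl,tr,'level diff',tl[2]-tr[2],'len',np.linalg.norm(tl-tr))
bl=plane(d,P(158,126),Q+.004*n,n); br=plane(d,P(381,126),Q+.004*n,n); print('shelf junction',bl,br, 'height (126 expected)',tl[2]-bl[2])
zs=(tl[2]+tr[2])/2-.130; print('holder origin z',zs,'seat z',zs+.076,'v mid',((tl+tr)/2-H)@v,((bl+br)/2-H)@v)
for z in(zs+.05,zs+.06,zs+.068,zs+.076):
  c=Q+n*.015+v*((H-Q)@v)+[0,0,z]; c[2]=z
  a=proj(d,c); l=proj(d,c+.008*v); print('head at slot z',round(z-zs,3),'crop px centre',((a-[261,40])*2.5).round(0),'left edge',((l-[261,40])*2.5).round(0))
o=ctrl.get_obs(); print(o['joint_positions'].round(3),o['force'].round(1),o['time_s'])
t=load('t0')['pixels'].astype(int);b=snap('top','t6')['pixels'].astype(int)
for nm,(x,y) in dict(bowl=(300,140),jar=(145,174),roll=(120,292),pink=(268,275)).items(): print(nm,np.abs(t-b)[y-25:y+25,x-25:x+25].mean().round(2))
```

```text
plate top front edge [ 0.53394424 -0.14118679  0.17309949] [ 0.51231723 -0.22827815  0.17319936] level diff -9.986947411066982e-05 len 0.08973651799362414
shelf junction [ 0.53397927 -0.14104576  0.04591843] [ 0.51206061 -0.22931155  0.04602849] height (126 expected) 0.12718105516342376
holder origin z 0.04314942151215817 seat z 0.11914942151215817 v mid -0.0008109513484067573 -0.001270679701163693
head at slot z 0.05 crop px centre [291. 171.] left edge [269. 171.]
head at slot z 0.06 crop px centre [295. 187.] left edge [273. 187.]
head at slot z 0.068 crop px centre [299. 201.] left edge [277. 201.]
head at slot z 0.076 crop px centre [303. 215.] left edge [280. 215.]
[-0.241  0.88   0.169  0.004  2.692  1.579] [-0.8  1.3  1.4] 13.9
bowl 29.4
jar 1.62
roll 1.96
pink 28.42
```

The seating agrees: the plate is level, and the seat height of 119 mm is within 1-2 mm of the screw axis. The spike came from my tilt move running joints 3 and 5 onto their range ends, so I'll back off and check the bystanders.

Emit:
servo_tool([
  [[0,3,0],[-0.005,0,-0.01],-0.4],
  [[0,8,0],[-0.01,0,-0.02],-0.4],
  [[0,14,0],[-0.01,0,-0.03],-0.4],
  [[0,21,0],[-0.01,0,-0.04],-0.4],
  [[0,28,0],[-0.01,0,-0.05],-0.4],
])

```text
time_s: 14.45
tool_pos: [0.6358, -0.1216, 0.3633]
orientation: [-3.104, 0.385, 0.145]
force: [0.3, 0.6, 0.9]
grip_width: 0.0597
```

Run:
```python
from g import *
o=st(); print(o['joint_positions'].round(3),o['tool_pos']); goal([.40,-.40,.36],np.radians(-13.95))
```

```text
t 14.45 gap 0.0706 v 0.0871 z(hole-screw) 0.1978 F n,v,z 0.1 0.7 0.9 tq [-0.05 -0.01 -0.01] w 0.0597
[-2.410e-01  4.120e-01  6.190e-01 -1.000e-03  2.204e+00  1.576e+00] [ 0.63577745 -0.12160598  0.36327778]
turn [ 0.07  5.34 -0.21] shift [-0.1595  0.3276  0.0187]
```

Emit:
servo_tool([
  [[0,2,0],[-0.02,0.03,0],-0.4],
  [[0,4,0],[-0.04,0.07,0],-0.4],
  [[0,5.3,0],[-0.06,0.11,0],-0.4],
  [[0,5.3,0],[-0.08,0.15,0],-0.4],
  [[0,5.3,0],[-0.1,0.19,0],-0.4],
])

```text
time_s: 14.95
tool_pos: [0.4898, -0.2823, 0.3799]
orientation: [3.111, -0.387, 0.014]
force: [0.6, -0.9, -0.5]
grip_width: 0.0599
```

Emit:
servo_tool([
  [[0,0,0],[-0.02,0.04,0],-0.4],
  [[0,0,0],[-0.04,0.08,0],-0.4],
  [[0,0,0],[-0.06,0.12,0],-0.4],
  [[0,0,0],[-0.06,0.14,0],-0.4],
  [[0,0,0],[-0.06,0.14,0],-0.4],
])

```text
time_s: 15.45
tool_pos: [0.3952, -0.4052, 0.3843]
orientation: [3.105, -0.394, 0.022]
force: [1.0, -0.2, -0.4]
grip_width: 0.0599
```

Run:
```python
from g import *
o=st(); d=snap('top','t7'); s=snap('side','s7')
b=d['pixels'].astype(int); t=load('t0')['pixels'].astype(int)
for nm,(x,y) in dict(bowl=(300,140),jar=(145,174),roll=(120,292),pink=(268,275)).items(): print(nm,np.abs(t-b)[y-25:y+25,x-25:x+25].mean().round(2))
im=np.zeros((600,800,3),np.uint8); im[:420,:560]=d['pixels']; u,q=map(int,proj(s,[.53,-.186,.12])); im[:500,570:795]=cv2.resize(s['pixels'][q-60:q+40,u-12:u+33],(225,500),interpolation=cv2.INTER_CUBIC)
cv2.imwrite('pics/c7.png',im)
```

```text
t 15.45 gap -0.0945 v -0.2461 z(hole-screw) 0.2188 F n,v,z 1.0 0.0 -0.4 tq [ 0.01 -0.04  0.  ] w 0.0599
bowl 2.74
jar 2.81
roll 3.43
pink 2.78
```

View pics/c7.png

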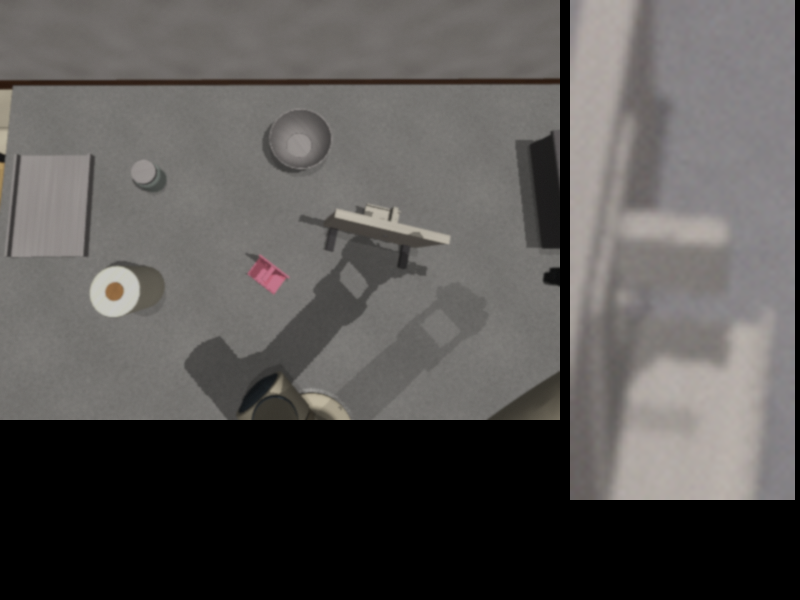

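The ledge hangs flat on the board at top (381,213), and the bowl, jar, roll and pink piece have not moved. The robot is clear, so I'm handing the job in.

```bash
python3 -c "
from station import ctrl
print(ctrl.sign_off())"
```

```text
the job is handed in; nothing more can be done
None
```

The ledge is hung on the screw, seated at the end of the slot and released. However, a wrist-force reading after the release went over the 120 N limit and may fail the attempt. The job was handed in at about 15.5 s.

**What I did:** I found the screw with the tilted wrist camera, about 5.5 mm to the -y side of the slot's middle and about 120.5 mm up. I gripped the ledge by its tab and passed the round hole over the screw head. The plate touched the board at the expected position with about 7 N. I then slid it down about 27 mm to a hard stop at about 12 N of push, and opened the gripper with no force left on it.

**Last checks that agreed:**
- The plate is level to 0.1 mm and flat on the board.
- The ledge's seat point measures about 119 mm high, against about 120.5 mm for the screw. That is within the 2 mm camera calibration.
- The screw head appears where a seated screw should, partly hidden by the tab.
- The bowl, jar, roll and pink look-alike have not moved in the top view.

**Check that failed:** After the release, I tilted the wrist in free air for an inspection view. That ran joints 3 and 5 onto the ends of their ranges: 0.169 against a limit of 0.17, and 2.692 against 2.69. One wrist-force reading then showed about 170 N. The arm was about 0.3 m up and I saw no contact with anything. The ledge stayed in place, but this move may count against the wrist-force limit or the joint-range limit.

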